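# Lay out the vertebrae in order for the record photograph

## Task

On the blue mat the atlas and the sacrum already lie at the two ends of the row: leave them there, and lay the three loose vertebrae between them in their order down the spine (cervical next to the atlas, then thoracic, then lumbar next to the sacrum), in one line with those two, right way up, all spinous processes pointing to the mat's near edge like the tip of the sacrum, and with a clear gap between all neighbours. Lay the black-and-white scale bar flat on the mat, along the row, between the tips of the spinous processes and the mat's near edge, with its middle in front of the thoracic vertebra. The bones are brittle: set them down rather than dropping them, and do not push the calliper, the hand lens or the jar about.

Things in the scene. Friction and masses are not known exactly. Their poses are not given: they have to be found in the camera images.
- cervical_c (a point): Loose cervical vertebra, the smallest, ivory, right way up: 52 mm wide (y), 14 high, 15 g. Point: half-way up (7 mm above its underside), midway between the ends of its transverse processes; the body's front is 16 mm ahead (+x), the tip of the short forked spinous process 37 mm behind (-x). z up. Grip across those ends at the point: 52 mm along y, 18 mm long, from the underside to 11 mm up.
- thoracic_c (a point): Loose thoracic vertebra, medium, brown, right way up: 64 mm wide (y), 27 high, 30 g. Point: centre of its round body (31 mm wide, 28 deep, 20 high), 10 mm above its underside; tip of the long slender spinous process 64 mm behind (-x). z up. Grip the body's sides: 31 mm along y, free 12 mm fore and aft of the point; the transverse processes are 27 to 39 mm behind it.
- lumbar_c (a point): Loose lumbar vertebra, the largest, ivory, right way up: 86 mm wide (y), 36 high, 60 g. Point: centre of its kidney-shaped body (47 mm wide, 34 deep, 28 high), 14 mm above its underside; tip of the broad blunt spinous process 67 mm behind (-x). z up. Grip the body's sides: 47 mm along y, free 15 mm fore and aft of the point; the transverse processes are 24 to 34 mm behind it.
- scale_c (a point): Loose photographic scale bar, white plastic with black blocks: 150 mm long (its y), 24 wide (x), 5 thick, 25 g. Point: its centre, 2.5 mm above its underside. Grip its 24 mm width with the finger tips, 1 to 2 mm above the surface.
- mat: Blue mat, fixed on the bench, 170 (x) by 570 mm (y), 4 mm thick, turned up to 6 degrees. Origin: centre of its underside. x points away from the robot; the near edge is at x = -85 mm. The row of bones runs along y at x = +40 mm, where the atlas and sacrum points lie; then the longest spinous process ends at x = -27 mm and the scale bar has room from there to the near edge.
- atlas_c (a point): Atlas, the brown ring-shaped first vertebra, 76 mm wide (y), 51 long (x), 18 high, loose (20 g) on the mat at one end of the row, left or right. Point: middle of its width, 8 mm above its underside. Axes as the mat's. Stays in place.
- sacrum_c (a point): Sacrum, broad ivory wedge with pairs of holes, 100 mm wide (y), 95 long (x), 40 high, loose (150 g) on the mat at the other end of the row, tip to the near edge. Point: middle of its width, 30 mm inside the broad far edge, 14 mm above its underside. Axes as the mat's. Stays in place. 400 to 416 mm from the atlas point: four gaps of 27 to 31 mm are left beside the three vertebrae.
- calliper: Bystander: steel sliding calliper with black slide, 230 mm long (its x), lying to the right of the mat; origin under the middle of its beam.
- lens: Bystander: round hand lens, 72 mm across, 10 thick, black handle reaching 153 mm to its -x side, lying to the left; origin under the middle of the glass.
- jar: Bystander: amber specimen jar with white cap, 60 mm across, 75 high, left of the mat; origin at the centre of its underside.
Not all that is in view belongs to the job. Of the things that look like the part that bears scale_c, the middle-sized one is meant. Leave any red look-alike of the part that bears cervical_c alone.

How it is judged:
By the outcome, as a careful person would: the job done as asked, in the order asked, and still so for the second after the job is handed in, with the robot touching nothing.
It also fails if it takes over 109 s, if anything falls off the work surface, if the arm or the gripper's body presses on something with over 40 N, if the wrist force passes 120 N, or if a joint passes its speed limit or range.

## Robot

A 6-joint arm with a two-finger parallel gripper is mounted at the origin on the work surface. World frame = base frame: x ahead of the robot, y to its left, z up, the work surface at z = 0. Lengths are in m, angles in rad, forces in N, time in s.
With the tool pointing down it reaches from about 0.35 to 0.85 m from the base axis. Payload 8.1 kg.
Tool frame: the origin (TCP) lies midway between the tips of the shut fingers; the grasp point (between the pads) lies 19 mm behind it; z points along the fingers, y is the line along which they close (so a half turn about z gives the same grasp; the last joint's range is limited). The gripper opens to 93 mm and grips with 3 to 60 N. Pads are 15 mm wide; open, the fingers measure 128 mm over their backs; the gripper's body (75 mm by 188 mm) begins 65 mm behind the grasp point.
Start: joints at [-1.249, 0.13, 1.488, -0, 1.523, -0.085], TCP at [0.237, -0.551, 0.219] pointing down, gripper open.
Joint ranges: [-2.96, 2.96], [-0.89, 2.26], [0.02, 2.5], [-1.34, 4.48], [0, 2.73], [-2.66, 2.66]. Speed limits (rad/s): [2.39, 2.39, 2.79, 3.14, 3.14, 3.14].

## Interface

Orientations are given as a rotation vector (axis times angle).
In Python, from plant import read_state, read_camera, camera_model, close_job gives the robot as it stands. The module is installed in compiled form; this text tells all that it offers.
- The arm moves only by the tool carry_out, never from a script. Its argument "moves" is a list of rows, each an object of numbers: "jaw": the finger opening in m, from 0 to 0.093; "dx", "dy", "dz": the shift along the tool's x, y, z in m; "yaw": the turn about the tool's z in rad. In form: [{"jaw": .., "dx": .., "dy": .., "dz": .., "yaw": ..}, ...]. A call has 1 to 8 rows; each row shifts and turns the commanded pose from where the row before left it, along the tool's axes as they then stand; what a row does not reach is not made up. A row lasts 1/8 s, in which the tool goes at most 62.5 mm and 10.7 degrees, less where a joint would pass 70% of its speed; a pose out of reach is approached as far as the arm can. A call is refused whole if a number of a shift passes 0.0625 or a number of a turn 0.188, either way. A call with a gripper value outside its range is refused whole. The fingers move at their own pace and stop on an object; "grip_force" is the grip in N (left out, the last holds). Time passes only in rows, so rows that do not move let the fingers close. It gives the time, the measured TCP pose, the force, the opening and the grip force at its end, in the units of the state.
- read_state(): the state, without advancing time (a new reading comes with each control period).
- read_camera(name): name is "scene" or "top"; returns the picture (420x560x3 uint8, red, green, blue); there is no depth.
- camera_model(name): a dict with "camera_matrix" (3x3 intrinsics, pixels), "k1" (the pictures are not rectified: a ray, as slopes to the right and down, at radius r is drawn at 1 + k1 r^2 times it, then the intrinsics apply), "view" (4x4, takes a point from world to camera coordinates). Camera axes: x right, y up, looking along -z (the intrinsics and any distortion apply to the point x, -y, -z); pixel columns grow to the right and rows downward; lengths in m; the calibration is good to about 2 mm. A picture is of the moment at which its call begins. camera_model takes no time and is no camera call.
- close_job(): hands the job in; it is judged then, once.
The state is a dict: "t": time; "q": joint angles; "dq": joint speeds; "joint_torque": joint torques, N m; "tool_pos": TCP position; "orientation": TCP orientation; "force": force on the tool from outside, world axes, zero at the start; "wrist_torque": the same for the moment, N m; "opening": finger opening in m; "gripper_force": force on a finger pad.
Only numpy, scipy, OpenCV 4.12 (cv2) and the standard library are available. Lean on these libraries where they do the work, as an engineer would, in place of code of your own. Each camera call takes 0.05 s, during which the arm holds its last target. There are 200 camera calls.

## Working session

There is one attempt and no reset: what is moved stays moved. The work goes in short steps, Python scripts to look and compute and a tool call to move; the robot and the scene stay as the last step left them, time stands still between calls to the robot, and variables do not carry over. Pictures are saved under pics/ and viewed, at most 14 in all, crops included, and the job is handed in when it is done.

Besides the shell and the picture viewer there is one more tool, called after "Emit:" as a command line: name --argument value ..., lists and objects as JSON in quotes. carry_out: Moves the arm, as the interface text tells. Its arguments: {"type":"object","properties":{"moves":{"type":"array","items":{"type":"object","properties":{"jaw":{"type":"number"},"dx":{"type":"number"},"dy":{"type":"number"},"dz":{"type":"number"},"yaw":{"type":"number"}}}},"grip_force":{"type":"number"}},"required":["moves"]}

```bash
mkdir -p pics; python3 - <<'E'
from plant import *
import cv2,numpy as np
for n in("scene","top"):
    im=read_camera(n); cv2.imwrite(f"pics/{n}0.png",cv2.resize(im[:,:,::-1],(800,600),interpolation=cv2.INTER_CUBIC)); cv2.imwrite(f"raw_{n}.png",im[:,:,::-1])
    m=camera_model(n); print(n,m)
s=read_state();print(s)
E
```

```text
scene {'camera_matrix': array([[526.20084587,   0.        , 285.64969138],
       [  0.        , 526.20084587, 202.36952072],
       [  0.        ,   0.        ,   1.        ]]), 'k1': 0.050540847617638045, 'view': array([[-0.66075539,  0.7505145 , -0.01141457,  0.37154701],
       [-0.61528086, -0.53285976,  0.58093884,  0.29455489],
       [ 0.42992066,  0.39088164,  0.81386717, -1.79761157],
       [ 0.        ,  0.        ,  0.        ,  1.        ]])}
top {'camera_matrix': array([[480.54855459,   0.        , 281.0648567 ],
       [  0.        , 480.54855459, 208.18853582],
       [  0.        ,   0.        ,   1.        ]]), 'k1': 0.04582709679300365, 'view': array([[ 0.02249702, -0.9993335 ,  0.0287477 , -0.02767041],
       [ 0.98124517,  0.02757798,  0.19078095, -0.54742702],
       [-0.1914466 ,  0.02391654,  0.9812116 , -1.18655863],
       [ 0.        ,  0.        ,  0.        ,  1.        ]])}
{'t': 0.1, 'q': array([-1.24943028e+00,  1.31068218e-01,  1.48914702e+00, -2.32237584e-05,
        1.52301322e+00, -8.54234860e-02]), 'dq': array([-2.11861181e-04, -8.40742033e-04, -2.93827524e-03, -7.77741417e-05,
        1.31929680e-03, -2.19974786e-04]), 'joint_torque': array([ 2.34613704e-03, -5.61342359e+01, -4.93096411e+01,  7.71766459e-02,
        2.91069690e-02, -6.28233806e-05]), 'tool_pos': array([ 0.23723635, -0.55055441,  0.21771559]), 'orientation': array([-3.07524478e+00, -6.34261034e-01,  3.38433957e-04]), 'force': array([ 0.43997415, -0.52755006, -0.42315791]), 'wrist_torque': array([ 0.00813838, -0.02621908, -0.03045618]), 'gripper_force': 0.0, 'opening': 0.09338070394847045}
```

View pics/top0.png

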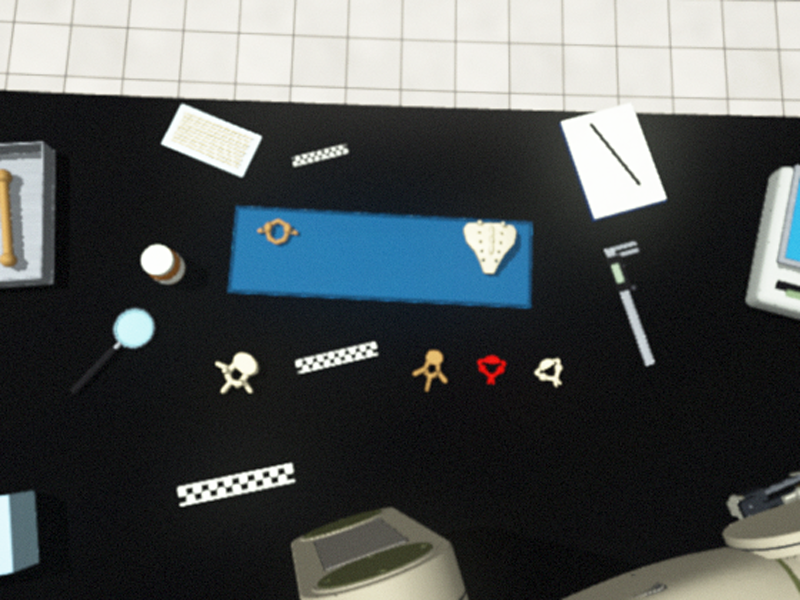

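View pics/scene0.png

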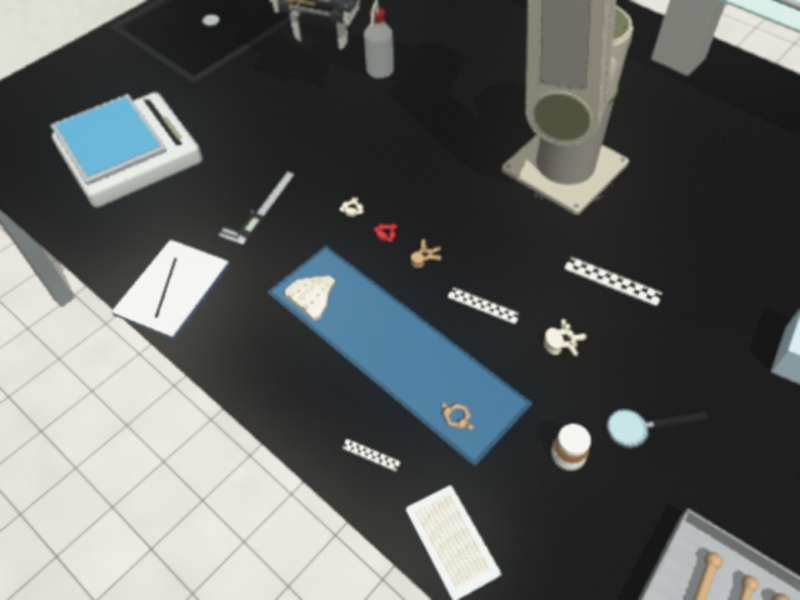

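Top view (800x600): the atlas is at (278,231) on the left and the sacrum at (490,245) on the right. Candidates:
- **Scale bars:** small (320,155), middle (336,357), large (236,484). I choose the middle one.
- **Cervical:** ivory (549,371), chosen. The red one at (491,368) is the look-alike.
- **Thoracic:** brown (430,368). The atlas is also brown but is ring-shaped.
- **Lumbar:** ivory (238,370).

Next is a close crop to check these choices.

```bash
cat > h.py <<'E'
from plant import *
import cv2,numpy as np
M={n:camera_model(n) for n in("scene","top")}
def rays(n,px):
    m=M[n];K=m["camera_matrix"];px=np.asarray(px,float).reshape(-1,1,2)
    p=cv2.undistortPoints(px,K,np.array([m["k1"],0,0,0.]),None,None,None,(3,50,1e-10) ) if 0 else cv2.undistortPoints(px,K,np.array([m["k1"],0,0,0.]))
    p=p.reshape(-1,2);V=m["view"];R=V[:3,:3]
    d=np.c_[p[:,0],-p[:,1],-np.ones(len(p))]@R
    return -R.T@V[:3,3],d
def onz(n,px,z):
    o,d=rays(n,px);return (o+d*((z-o[2])/d[:,2])[:,None])[:,:2]
def proj(n,P):
    m=M[n];V=m["view"];c=np.atleast_2d(P)@V[:3,:3].T+V[:3,3];s=np.c_[c[:,0],-c[:,1]]/-c[:,2:]
    s=s*(1+m["k1"]*(s**2).sum(1,keepdims=True));K=m["camera_matrix"];return s*K[0,0]+K[:2,2]
def blobs(im,mask,amin=25):
    n,l,s,c=cv2.connectedComponentsWithStats(mask.astype(np.uint8));return [(l==i,s[i],c[i]) for i in range(1,n) if s[i,4]>=amin]
E
python3 - <<'E'
from h import *
im=cv2.imread("raw_top.png")
f=lambda a:cv2.resize(a,None,fx=6,fy=6,interpolation=cv2.INTER_CUBIC)
cv2.imwrite("pics/c1.png",np.vstack([f(im[232:282,145:275]),f(im[232:282,280:410])]))
a=im.astype(int);b,g,r=a[...,0],a[...,1],a[...,2]
mm=((b-r>50)).astype(np.uint8)
mm[:120]=0;mm[230:]=0
c=max(cv2.findContours(mm,0,2)[0],key=cv2.contourArea)
h=cv2.convexHull(c);u=onz("top",h.reshape(-1,2),.004)
rc=cv2.minAreaRect((u*1000).astype(np.float32));print("mat top",rc,cv2.boxPoints(rc))
im2=cv2.imread("raw_scene.png").astype(int);mm=(im2[...,0]-im2[...,2]>50).astype(np.uint8);mm[:165]=0;mm[:,:180]=0;mm[:,380:]=0
c=max(cv2.findContours(mm,0,2)[0],key=cv2.contourArea);u=onz("scene",cv2.convexHull(c).reshape(-1,2),.004)
rc=cv2.minAreaRect((u*1000).astype(np.float32));print("mat scene",rc,cv2.boxPoints(rc))
mask=(r>110);mask[:140]=0;mask[350:]=0
for m,s,c in blobs(im,mask):print(s,c.round(1),onz("top",c,.007).round(4))
E
```

```text
mat top ((636.0902709960938, 24.054229736328125), (570.17041015625, 173.60142517089844), 88.60892486572266) [[ 542.3943  -258.83975]
 [ 715.9446  -263.05417]
 [ 729.78625  306.9482 ]
 [ 556.23596  311.16263]]
mat scene ((639.8339233398438, 26.3082275390625), (568.2943115234375, 168.61212158203125), 88.57437896728516) [[ 548.4846  -255.6535 ]
 [ 717.04456 -259.84845]
 [ 731.1832   308.26996]
 [ 562.6233   312.4649 ]]
[   0  140   30   57 1617] [ 14.6 167.7] [[0.6461 0.6912]]
[411 140  54  14 398] [430.7 144.2] [[ 0.7484 -0.4239]]
[ 522  140   38   80 2034] [541.9 181.7] [[ 0.6501 -0.7213]]
[180 153  28  18 216] [193.4 161.2] [[0.6798 0.2256]]
[324 154  38  38 928] [342.4 169.4] [[ 0.6694 -0.1798]]
[423 169  23  11  94] [432.3 173.7] [[ 0.6644 -0.4253]]
[ 98 171  31  28 534] [111.8 183.9] [[0.6102 0.437 ]]
[434 174  13   5  40] [440. 176.] [[ 0.6583 -0.446 ]]
[428 184   9  14  80] [431.9 190.8] [[ 0.6166 -0.4226]]
[434 203  24  53 370] [445.6 229.2] [[ 0.5121 -0.4552]]
[ 79 216  29  28 612] [ 92.9 229.7] [[0.486  0.4743]]
[206 239  59  23 574] [235.3 250. ] [[0.4419 0.1025]]
[289 245  24  29 263] [301.9 256.8] [[ 0.4283 -0.0726]]
[150 246  31  29 453] [166.8 259.4] [[0.4131 0.2789]]
[334 248  20  21 206] [343.6 256.8] [[ 0.4313 -0.1824]]
[374 251  20  20 228] [384.4 259.1] [[ 0.4281 -0.2901]]
[124 324  83  26 984] [166.4 338. ] [[0.2167 0.2658]]
[547 341  13   9  65] [554.8 346.4] [[ 0.22   -0.7163]]
```

View pics/c1.png

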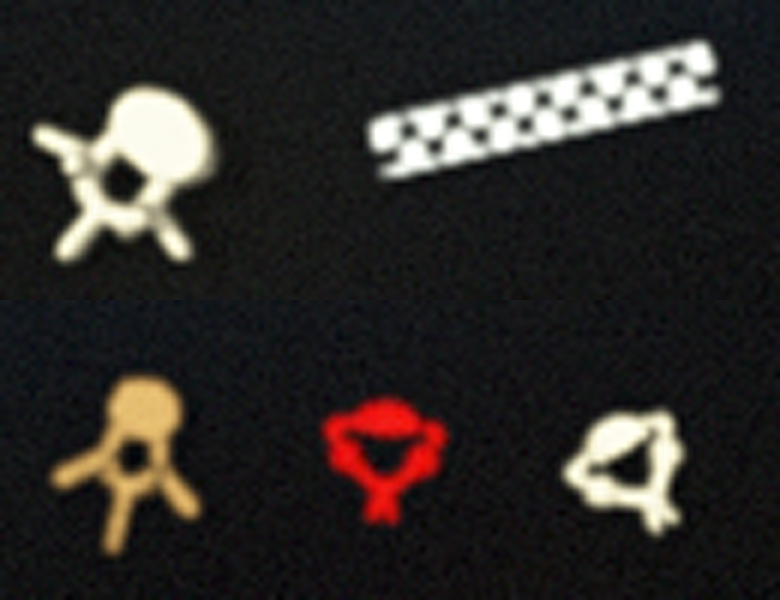

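The crop confirms the choices:
- **Lumbar:** ivory, body at (160,135), spinous tip lower left at (65,255).
- **Scale bar:** the middle-sized one.
- **Thoracic:** brown, body at (145,405), spinous tip at (113,548).
- **Cervical:** ivory, body at (620,440), forked tip at (660,528). The red look-alike at (383,460) stays put.

Next I'll measure their poses from both views.

```bash
cat > meas.py <<'E'
from h import *
S=6
def masks(n,im,box):
    x0,y0,x1,y1=box
    c=cv2.resize(im[y0:y1,x0:x1],None,fx=S,fy=S,interpolation=cv2.INTER_CUBIC).astype(int)
    return c
def topx(p,box): return (np.asarray(p,float)+.5)/S-.5+np.array(box[:2])
def big(m):
    b=blobs(None,m,50);return max(b,key=lambda t:t[1][4])[0].astype(np.uint8)
def body(n,im,box,k,z):
    c=masks(n,im,box);m=big(c[...,2]>110)
    mf=cv2.morphologyEx(m,cv2.MORPH_OPEN,cv2.getStructuringElement(2,(k,k)))
    mf=big(mf);M_=cv2.moments(mf,True);p=topx((M_['m10']/M_['m00'],M_['m01']/M_['m00']),box)
    hull=cv2.findContours(m,0,1)[0];hull=max(hull,key=cv2.contourArea).reshape(-1,2)
    return onz(n,p,z)[0],onz(n,topx(hull,box),z),p,M_['m00']/S/S
E
python3 - <<'E'
from meas import *
it=cv2.imread("raw_top.png");is_=cv2.imread("raw_scene.png")
B={"lum":((147,238,187,280),(372,215,420,255),55,.014),"tho":((285,240,320,280),(280,160,315,194),35,.010),"cer":((372,245,400,280),(233,132,262,157),9,.007)}
for k,(bt,bs,ks,z) in B.items():
    a,h,p,A=body("top",it,bt,ks,z); b,h2,p2,A2=body("scene",is_,bs,ks,z)
    print(k,"top",a.round(4),p.round(1),A,"scene",b.round(4),p2.round(1),A2)
    # extremal radial points from body (tips)
    for nm,c,hh in(("top",a,h),("scene",b,h2)):
        d=hh-c;r=np.hypot(*d.T);an=np.degrees(np.arctan2(d[:,1],d[:,0]))
        n=len(r);pk=[i for i in range(n) if r[i]==max(r[(i+np.arange(-25,26))%n]) and r[i]>.02]
        print(nm,[(hh[i].round(4).tolist(),round(r[i],4),round(an[i],1)) for i in pk])
# scale bar
for n,im,bx in(("top",it,(200,232,270,268)),("scene",is_,(308,196,370,232))):
    c=masks(n,im,bx);m=(c[...,2]>90).astype(np.uint8);m=big(cv2.morphologyEx(m,cv2.MORPH_CLOSE,np.ones((19,19))))
    q=max(cv2.findContours(m,0,1)[0],key=cv2.contourArea).reshape(-1,2)
    print("scale",n,cv2.minAreaRect((onz(n,topx(q,bx),.005)*1000).astype(np.float32)))
# atlas, sacrum: extents in mat frame
R=np.array([[np.cos(-.0243),-np.sin(-.0243)],[np.sin(-.0243),np.cos(-.0243)]]);o=np.array([.638,.025])
for nm,bt,bs,z in(("atlas",(172,148,216,176),(303,275,340,307),.012),("sac",(315,148,370,198),(192,186,242,230),.018)):
  for n,im,bx in(("top",it,bt),("scene",is_,bs)):
    c=masks(n,im,bx);m=big((c[...,2]>c[...,0]-10)&(c[...,2]>90))
    q=max(cv2.findContours(m,0,1)[0],key=cv2.contourArea).reshape(-1,2)
    w=(onz(n,topx(q,bx),z)-o)@R
    print(nm,n,"mat x",w[:,0].min().round(4),w[:,0].max().round(4),"y",w[:,1].min().round(4),w[:,1].max().round(4),"ymid",(w[:,1].min()/2+w[:,1].max()/2).round(4), "y-ends x",w[w[:,1].argmin()].round(4),w[w[:,1].argmax()].round(4))
E
```

```text
lum top [0.4259 0.2672] [171.1 254.3] 223.30555555555554 scene [0.4257 0.2666] [387.7 238. ] 211.19444444444446
top [([0.4416, 0.2868], np.float64(0.0251), np.float64(51.4)), ([0.427, 0.3211], np.float64(0.054), np.float64(88.9)), ([0.3731, 0.3064], np.float64(0.0658), np.float64(143.4)), ([0.3733, 0.254], np.float64(0.0542), np.float64(-165.9)), ([0.412, 0.2446], np.float64(0.0265), np.float64(-121.7))]
scene [([0.4049, 0.2429], np.float64(0.0315), np.float64(-131.2)), ([0.4538, 0.284], np.float64(0.033), np.float64(31.8)), ([0.4225, 0.319], np.float64(0.0525), np.float64(93.5)), ([0.3741, 0.3068], np.float64(0.0654), np.float64(142.1)), ([0.3699, 0.2527], np.float64(0.0575), np.float64(-166.1))]
tho top [ 0.446  -0.0764] [303.5 250. ] 110.22222222222223 scene [ 0.4456 -0.0758] [292.1 180.8] 84.33333333333333
top [([0.4139, -0.0378], np.float64(0.0502), np.float64(129.7)), ([0.3847, -0.0631], np.float64(0.0627), np.float64(167.7)), ([0.4007, -0.0986], np.float64(0.0504), np.float64(-153.9))]
scene [([0.4589, -0.0571], np.float64(0.0229), np.float64(54.7)), ([0.4086, -0.0426], np.flo
[... 634 characters left out ...]
)), ([0.4013, -0.3031], np.float64(0.0325), np.float64(-153.3))]
scale top ((442.4987487792969, 102.48698425292969), (29.868715286254883, 155.56710815429688), 14.820077896118164)
scale scene ((445.69830322265625, 104.13959503173828), (33.49120330810547, 156.78570556640625), 14.79505443572998)
atlas top mat x 0.0091 0.0599 y 0.1608 0.2371 ymid 0.199 y-ends x [0.0321 0.1608] [0.0348 0.2371]
atlas scene mat x 0.0112 0.062 y 0.162 0.2385 ymid 0.2002 y-ends x [0.037 0.162] [0.0362 0.2385]
sac top mat x -0.0278 0.0777 y -0.2523 -0.1521 ymid -0.2022 y-ends x [ 0.0522 -0.2523] [ 0.0557 -0.1521]
sac scene mat x -0.0258 0.0739 y -0.2534 -0.1474 ymid -0.2004 y-ends x [ 0.0441 -0.2534] [ 0.061  -0.1474]
```

```bash
cat > go.py <<'E'
import sys
from h import *
from scipy.spatial.transform import Rotation as Ro
def go(x,y,z,th):
    s=read_state();p=s["tool_pos"];R=Ro.from_rotvec(s["orientation"]).as_matrix()
    t0=np.arctan2(R[1,0],R[0,0]);d=(th-t0+np.pi)%(2*np.pi)-np.pi
    c,sn=np.cos(th),np.sin(th);D=np.array([x,y,z])-p
    print("t %.2f pos"%s["t"],p.round(4),"th %.3f tilt %.3f"%(t0,R[2,2]),"q6 %.2f"%s["q"][5],"open %.4f gf %.1f F"%(s["opening"],s["gripper_force"]),s["force"].round(1))
    print("YAW %.4f then dx %.4f dy %.4f dz %.4f"%(-d,D[0]*c+D[1]*sn,D[0]*sn-D[1]*c,-D[2]))
if __name__=="__main__": go(*map(float,sys.argv[1:5]))
E
python3 go.py .438 -.2835 .06 .545
```

```text
t 0.10 pos [ 0.2372 -0.5506  0.2177] th 0.407 tilt -1.000 q6 -0.09 open 0.0934 gf 0.0 F [ 0.4 -0.5 -0.4]
YAW -0.1382 then dx 0.3101 dy -0.1243 dz 0.1577
```

Emit:
carry_out --moves '[{"yaw": -0.138,"jaw": 0.074},{"dx": 0.0517,"dy": -0.0207,"dz": 0.026},{"dx": 0.0517,"dy": -0.0207,"dz": 0.026},{"dx": 0.0517,"dy": -0.0207,"dz": 0.026},{"dx": 0.0517,"dy": -0.0207,"dz": 0.026},{"dx": 0.0517,"dy": -0.0207,"dz": 0.026},{"dx": 0.0517,"dy": -0.0207,"dz": 0.026},{}]' --grip_force 8

```text
invalid input at $.moves[0]: expected keys jaw, dx, dy, dz, yaw
```

```bash
python3 go.py .438 -.2835 .003 .545
python3 - <<'E'
from h import *
for n in("scene","top"):cv2.imwrite(f"raw_{n}1.png",read_camera(n)[:,:,::-1])
f=lambda n,b:cv2.resize(cv2.imread(f"raw_{n}1.png")[b[1]:b[1]+55,b[0]:b[0]+75],None,fx=5,fy=5,interpolation=2)
cv2.imwrite("pics/c2.png",np.hstack([f("scene",(210,110)),f("top",(345,230))]))
E
```

```text
t 0.10 pos [ 0.2372 -0.5506  0.2177] th 0.407 tilt -1.000 q6 -0.09 open 0.0934 gf 0.0 F [ 0.4 -0.5 -0.4]
YAW -0.1382 then dx 0.3101 dy -0.1243 dz 0.2147
```

View pics/c2.png

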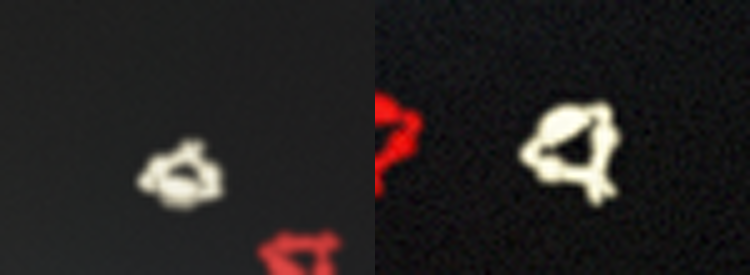

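The call was refused because every key is required, so the arm hasn't moved. The crop still shows the cervical at its place in both views.

Emit:
carry_out --moves '[{"jaw": 0.074,"dx": 0,"dy": 0,"dz": 0,"yaw": -0.138},{"jaw": 0.074,"dx": 0.0517,"dy": -0.0207,"dz": 0.026,"yaw": 0},{"jaw": 0.074,"dx": 0.0517,"dy": -0.0207,"dz": 0.026,"yaw": 0},{"jaw": 0.074,"dx": 0.0517,"dy": -0.0207,"dz": 0.026,"yaw": 0},{"jaw": 0.074,"dx": 0.0517,"dy": -0.0207,"dz": 0.026,"yaw": 0},{"jaw": 0.074,"dx": 0.0517,"dy": -0.0207,"dz": 0.026,"yaw": 0},{"jaw": 0.074,"dx": 0.0517,"dy": -0.0207,"dz": 0.026,"yaw": 0},{"jaw": 0.074,"dx": 0,"dy": 0,"dz": 0,"yaw": 0}]' --grip_force 8

```text
t: 1.2
tool_pos: [0.4384, -0.2795, 0.0598]
orientation: [-3.019, -0.851, 0.004]
force: [-0.2, -0.3, -0.2]
opening: 0.0742
gripper_force: 0.0
```

```bash
python3 go.py .438 -.2835 .003 .545
```

```text
t 1.20 pos [ 0.4384 -0.2795  0.0598] th 0.550 tilt -1.000 q6 0.35 open 0.0742 gf 0.0 F [-0.2 -0.3 -0.2]
YAW 0.0046 then dx -0.0024 dy 0.0032 dz 0.0568
```

Emit:
carry_out --moves '[{"jaw": 0.074,"dx": 0,"dy": 0,"dz": 0.02,"yaw": 0},{"jaw": 0.074,"dx": 0,"dy": 0,"dz": 0,"yaw": 0},{"jaw": 0.074,"dx": 0,"dy": 0,"dz": 0,"yaw": 0}]'

```text
t: 1.58
tool_pos: [0.4383, -0.2849, 0.0434]
orientation: [3.026, 0.844, 0.0]
force: [-0.4, 0.6, -0.0]
opening: 0.0742
gripper_force: 0.0
```

```bash
python3 go.py .438 -.2835 .003 .545
```

```text
t 1.57 pos [ 0.4383 -0.2849  0.0434] th 0.544 tilt -1.000 q6 0.35 open 0.0742 gf 0.0 F [-0.4  0.6 -0. ]
YAW -0.0011 then dx 0.0005 dy -0.0014 dz 0.0404
```

Emit:
carry_out --moves '[{"jaw": 0.074,"dx": 0,"dy": -0.001,"dz": 0.02,"yaw": 0},{"jaw": 0.074,"dx": 0,"dy": 0,"dz": 0.019,"yaw": 0},{"jaw": 0.074,"dx": 0,"dy": 0,"dz": 0,"yaw": 0},{"jaw": 0.06,"dx": 0,"dy": 0,"dz": 0,"yaw": 0},{"jaw": 0.05,"dx": 0,"dy": 0,"dz": 0,"yaw": 0},{"jaw": 0.045,"dx": 0,"dy": 0,"dz": 0,"yaw": 0},{"jaw": 0.045,"dx": 0,"dy": 0,"dz": 0,"yaw": 0},{"jaw": 0.045,"dx": 0,"dy": 0,"dz": 0,"yaw": 0}]' --grip_force 8

```text
t: 2.58
tool_pos: [0.4384, -0.2836, 0.0044]
orientation: [3.025, 0.845, 0.001]
force: [-0.0, -0.2, 6.2]
opening: 0.0514
gripper_force: 8.0
```

Emit:
carry_out --moves '[{"jaw": 0.045,"dx": 0,"dy": 0,"dz": -0.02,"yaw": 0},{"jaw": 0.045,"dx": 0,"dy": 0,"dz": -0.03,"yaw": 0},{"jaw": 0.045,"dx": 0,"dy": 0,"dz": -0.03,"yaw": 0.14},{"jaw": 0.045,"dx": 0,"dy": 0,"dz": 0,"yaw": 0.14},{"jaw": 0.045,"dx": 0,"dy": 0,"dz": 0,"yaw": 0.14},{"jaw": 0.045,"dx": 0,"dy": 0,"dz": 0,"yaw": 0.149},{"jaw": 0.045,"dx": 0,"dy": 0,"dz": 0,"yaw": 0},{"jaw": 0.045,"dx": 0,"dy": 0,"dz": 0,"yaw": 0}]'

```text
t: 3.58
tool_pos: [0.4377, -0.2831, 0.0834]
orientation: [-3.141, 0.033, 0.0]
force: [-0.1, 0.5, 0.0]
opening: 0.0518
gripper_force: 8.0
```

```bash
python3 go.py .6806 .1317 .06 -.0243
```

```text
t 3.58 pos [ 0.4377 -0.2831  0.0834] th -0.021 tilt -1.000 q6 0.92 open 0.0518 gf 8.0 F [-0.1  0.5  0. ]
YAW 0.0034 then dx 0.2327 dy -0.4205 dz 0.0234
```

Emit:
carry_out --moves '[{"jaw": 0.045,"dx": 0.0291,"dy": -0.0526,"dz": 0,"yaw": 0},{"jaw": 0.045,"dx": 0.0291,"dy": -0.0526,"dz": 0,"yaw": 0},{"jaw": 0.045,"dx": 0.0291,"dy": -0.0526,"dz": 0,"yaw": 0},{"jaw": 0.045,"dx": 0.0291,"dy": -0.0526,"dz": 0,"yaw": 0},{"jaw": 0.045,"dx": 0.0291,"dy": -0.0526,"dz": 0,"yaw": 0},{"jaw": 0.045,"dx": 0.0291,"dy": -0.0526,"dz": 0,"yaw": 0},{"jaw": 0.045,"dx": 0.0291,"dy": -0.0526,"dz": 0,"yaw": 0},{"jaw": 0.045,"dx": 0.0291,"dy": -0.0526,"dz": 0,"yaw": 0}]'

```text
t: 4.58
tool_pos: [0.6815, 0.1337, 0.0835]
orientation: [3.141, -0.034, -0.0]
force: [1.2, -1.2, 1.0]
opening: 0.0516
gripper_force: 8.0
```

Emit:
carry_out --moves '[{"jaw": 0.045,"dx": 0,"dy": 0,"dz": 0.02,"yaw": 0},{"jaw": 0.045,"dx": 0,"dy": 0,"dz": 0.02,"yaw": 0},{"jaw": 0.045,"dx": 0,"dy": 0,"dz": 0,"yaw": 0},{"jaw": 0.045,"dx": 0,"dy": 0,"dz": 0,"yaw": 0},{"jaw": 0.045,"dx": 0,"dy": 0,"dz": 0,"yaw": 0}]'

```text
t: 5.2
tool_pos: [0.6815, 0.1311, 0.045]
orientation: [-3.141, 0.039, -0.003]
force: [0.5, -0.4, 0.9]
opening: 0.0519
gripper_force: 8.0
```

```bash
python3 go.py .6806 .1317 .009 -.0243
```

```text
t 5.20 pos [0.6815 0.1311 0.045 ] th -0.025 tilt -1.000 q6 1.71 open 0.0519 gf 8.0 F [ 0.5 -0.4  0.9]
YAW -0.0008 then dx -0.0009 dy -0.0006 dz 0.0360
```

Emit:
carry_out --moves '[{"jaw": 0.045,"dx": -0.001,"dy": 0,"dz": 0.015,"yaw": 0},{"jaw": 0.045,"dx": 0,"dy": 0,"dz": 0.013,"yaw": 0},{"jaw": 0.045,"dx": 0,"dy": 0,"dz": 0.004,"yaw": 0},{"jaw": 0.045,"dx": 0,"dy": 0,"dz": 0.002,"yaw": 0},{"jaw": 0.045,"dx": 0,"dy": 0,"dz": 0.001,"yaw": 0},{"jaw": 0.045,"dx": 0,"dy": 0,"dz": 0,"yaw": 0},{"jaw": 0.045,"dx": 0,"dy": 0,"dz": 0,"yaw": 0}]'

```text
t: 6.08
tool_pos: [0.6801, 0.1319, 0.0091]
orientation: [-3.141, 0.038, -0.001]
force: [0.1, -0.0, 0.0]
opening: 0.0517
gripper_force: 8.0
```

Emit:
carry_out --moves '[{"jaw": 0.045,"dx": 0,"dy": 0,"dz": 0.001,"yaw": 0},{"jaw": 0.045,"dx": 0,"dy": 0,"dz": 0,"yaw": 0},{"jaw": 0.045,"dx": 0,"dy": 0,"dz": 0,"yaw": 0}]'

```text
t: 6.45
tool_pos: [0.6801, 0.1319, 0.0083]
orientation: [-3.141, 0.038, -0.001]
force: [-0.9, -0.1, 5.6]
opening: 0.0518
gripper_force: 8.0
```

Contact. Now I'll open a little and lift.

Emit:
carry_out --moves '[{"jaw": 0.056,"dx": 0,"dy": 0,"dz": 0,"yaw": 0},{"jaw": 0.062,"dx": 0,"dy": 0,"dz": 0,"yaw": 0},{"jaw": 0.062,"dx": 0,"dy": 0,"dz": 0,"yaw": 0},{"jaw": 0.062,"dx": 0,"dy": 0,"dz": -0.015,"yaw": 0},{"jaw": 0.062,"dx": 0,"dy": 0,"dz": -0.03,"yaw": 0},{"jaw": 0.062,"dx": 0,"dy": 0,"dz": -0.04,"yaw": 0},{"jaw": 0.062,"dx": 0,"dy": 0,"dz": 0,"yaw": 0},{"jaw": 0.062,"dx": 0,"dy": 0,"dz": 0,"yaw": 0}]'

```text
t: 7.45
tool_pos: [0.6799, 0.1319, 0.0932]
orientation: [-3.141, 0.038, -0.001]
force: [0.1, 0.7, -0.6]
opening: 0.062
gripper_force: 0.0
```

```bash
python3 go.py .4458 -.0761 .05 -.216
```

```text
t 7.45 pos [0.6799 0.1319 0.0932] th -0.024 tilt -1.000 q6 1.71 open 0.0620 gf 0.0 F [ 0.1  0.7 -0.6]
YAW 0.1917 then dx -0.1841 dy 0.2533 dz 0.0432
```

Emit:
carry_out --moves '[{"jaw": 0.06,"dx": 0,"dy": 0,"dz": 0,"yaw": 0.096},{"jaw": 0.06,"dx": 0,"dy": 0,"dz": 0,"yaw": 0.0957},{"jaw": 0.06,"dx": -0.0307,"dy": 0.0422,"dz": 0,"yaw": 0},{"jaw": 0.06,"dx": -0.0307,"dy": 0.0422,"dz": 0,"yaw": 0},{"jaw": 0.06,"dx": -0.0307,"dy": 0.0422,"dz": 0,"yaw": 0},{"jaw": 0.06,"dx": -0.0307,"dy": 0.0422,"dz": 0,"yaw": 0},{"jaw": 0.06,"dx": -0.0307,"dy": 0.0422,"dz": 0.01,"yaw": 0},{"jaw": 0.06,"dx": -0.0307,"dy": 0.0422,"dz": 0.01,"yaw": 0}]'

```text
t: 8.45
tool_pos: [0.4432, -0.0766, 0.0711]
orientation: [-3.123, 0.338, 0.003]
force: [0.0, -1.8, 0.5]
opening: 0.0598
gripper_force: 0.0
```

Emit:
carry_out --moves '[{"jaw": 0.06,"dx": 0,"dy": 0,"dz": 0.02,"yaw": 0},{"jaw": 0.06,"dx": 0,"dy": 0,"dz": 0,"yaw": 0},{"jaw": 0.06,"dx": 0,"dy": 0,"dz": 0,"yaw": 0},{"jaw": 0.06,"dx": 0,"dy": 0,"dz": 0,"yaw": 0}]'

```text
t: 8.95
tool_pos: [0.4464, -0.0757, 0.0533]
orientation: [3.123, -0.337, 0.001]
force: [-0.1, 1.3, 0.6]
opening: 0.06
gripper_force: 0.0
```

```bash
python3 go.py .4458 -.0761 .006 -.216
```

```text
t 8.95 pos [ 0.4464 -0.0757  0.0533] th -0.215 tilt -1.000 q6 1.50 open 0.0600 gf 0.0 F [-0.1  1.3  0.6]
YAW 0.0010 then dx -0.0005 dy 0.0005 dz 0.0473
```

Emit:
carry_out --moves '[{"jaw": 0.06,"dx": 0,"dy": 0,"dz": 0.025,"yaw": 0},{"jaw": 0.06,"dx": 0,"dy": 0,"dz": 0.024,"yaw": 0},{"jaw": 0.06,"dx": 0,"dy": 0,"dz": 0,"yaw": 0},{"jaw": 0.045,"dx": 0,"dy": 0,"dz": 0,"yaw": 0},{"jaw": 0.035,"dx": 0,"dy": 0,"dz": 0,"yaw": 0},{"jaw": 0.025,"dx": 0,"dy": 0,"dz": 0,"yaw": 0},{"jaw": 0.025,"dx": 0,"dy": 0,"dz": 0,"yaw": 0},{"jaw": 0.025,"dx": 0,"dy": 0,"dz": 0,"yaw": 0}]' --grip_force 10

```text
t: 9.95
tool_pos: [0.4462, -0.0762, 0.0044]
orientation: [3.123, -0.339, 0.002]
force: [-0.4, 0.9, 5.5]
opening: 0.0308
gripper_force: 10.0
```

Emit:
carry_out --moves '[{"jaw": 0.025,"dx": 0,"dy": 0,"dz": -0.02,"yaw": 0},{"jaw": 0.025,"dx": 0,"dy": 0,"dz": -0.03,"yaw": 0},{"jaw": 0.025,"dx": 0,"dy": 0,"dz": -0.03,"yaw": -0.096},{"jaw": 0.025,"dx": 0,"dy": 0,"dz": 0,"yaw": -0.096},{"jaw": 0.025,"dx": 0,"dy": 0,"dz": 0,"yaw": 0},{"jaw": 0.025,"dx": 0,"dy": 0,"dz": 0,"yaw": 0}]'

```text
t: 10.7
tool_pos: [0.445, -0.0758, 0.083]
orientation: [-3.141, 0.041, 0.002]
force: [-0.5, 0.5, -0.2]
opening: 0.0307
gripper_force: 10.0
```

```bash
python3 go.py .6785 .0459 .05 -.0243
```

```text
t 10.70 pos [ 0.445  -0.0758  0.083 ] th -0.026 tilt -1.000 q6 1.31 open 0.0307 gf 10.0 F [-0.5  0.5 -0.2]
YAW -0.0018 then dx 0.2304 dy -0.1274 dz 0.0330
```

Emit:
carry_out --moves '[{"jaw": 0.025,"dx": 0.0461,"dy": -0.0255,"dz": 0,"yaw": 0},{"jaw": 0.025,"dx": 0.0461,"dy": -0.0255,"dz": 0,"yaw": 0},{"jaw": 0.025,"dx": 0.0461,"dy": -0.0255,"dz": 0,"yaw": 0},{"jaw": 0.025,"dx": 0.0461,"dy": -0.0255,"dz": 0,"yaw": 0},{"jaw": 0.025,"dx": 0.0461,"dy": -0.0255,"dz": 0,"yaw": 0},{"jaw": 0.025,"dx": 0,"dy": 0,"dz": 0.02,"yaw": 0},{"jaw": 0.025,"dx": 0,"dy": 0,"dz": 0.02,"yaw": 0},{"jaw": 0.025,"dx": 0,"dy": 0,"dz": 0,"yaw": 0}]'

```text
t: 11.7
tool_pos: [0.6753, 0.0453, 0.0397]
orientation: [3.141, -0.039, -0.011]
force: [0.4, -0.6, -0.7]
opening: 0.031
gripper_force: 10.0
```

Emit:
carry_out --moves '[{"jaw": 0.025,"dx": 0,"dy": 0,"dz": 0,"yaw": 0},{"jaw": 0.025,"dx": 0,"dy": 0,"dz": 0,"yaw": 0}]'

```text
t: 11.95
tool_pos: [0.6796, 0.0455, 0.0451]
orientation: [3.141, -0.039, 0.003]
force: [0.0, -0.2, 0.3]
opening: 0.0308
gripper_force: 10.0
```

```bash
python3 go.py .6785 .0459 .009 -.0243
python3 - <<'E'
from h import *
for n in("scene","top"):cv2.imwrite(f"raw_{n}2.png",read_camera(n)[:,:,::-1])
f=lambda n,b:cv2.resize(cv2.imread(f"raw_{n}2.png")[b[1]:b[1]+90,b[0]:b[0]+130],None,fx=3,fy=3,interpolation=2)
cv2.imwrite("pics/c3.png",np.hstack([f("scene",(240,210)),f("top",(160,135))]))
E
```

```text
t 11.95 pos [0.6796 0.0455 0.0451] th -0.025 tilt -1.000 q6 1.59 open 0.0308 gf 10.0 F [ 0.  -0.2  0.3]
YAW -0.0003 then dx -0.0011 dy -0.0004 dz 0.0361
```

View pics/c3.png

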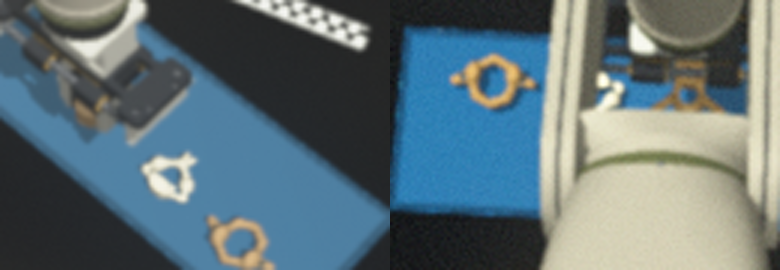

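The cervical sits at (170,178) in the left crop, in line with the atlas at (240,240). The thoracic hangs level in the gripper. I'll lower it.

Emit:
carry_out --moves '[{"jaw": 0.025,"dx": -0.001,"dy": 0,"dz": 0.015,"yaw": 0},{"jaw": 0.025,"dx": 0,"dy": 0,"dz": 0.013,"yaw": 0},{"jaw": 0.025,"dx": 0,"dy": 0,"dz": 0.004,"yaw": 0},{"jaw": 0.025,"dx": 0,"dy": 0,"dz": 0.002,"yaw": 0},{"jaw": 0.025,"dx": 0,"dy": 0,"dz": 0.002,"yaw": 0},{"jaw": 0.025,"dx": 0,"dy": 0,"dz": 0,"yaw": 0},{"jaw": 0.025,"dx": 0,"dy": 0,"dz": 0,"yaw": 0}]'

```text
t: 12.92
tool_pos: [0.6785, 0.046, 0.0084]
orientation: [-3.141, 0.037, -0.001]
force: [-3.5, 0.5, 5.5]
opening: 0.0309
gripper_force: 10.0
```

Emit:
carry_out --moves '[{"jaw": 0.036,"dx": 0,"dy": 0,"dz": 0,"yaw": 0},{"jaw": 0.044,"dx": 0,"dy": 0,"dz": 0,"yaw": 0},{"jaw": 0.044,"dx": 0,"dy": 0,"dz": 0,"yaw": 0},{"jaw": 0.044,"dx": 0,"dy": 0,"dz": -0.015,"yaw": 0},{"jaw": 0.044,"dx": 0,"dy": 0,"dz": -0.03,"yaw": 0},{"jaw": 0.044,"dx": 0,"dy": 0,"dz": -0.045,"yaw": 0},{"jaw": 0.075,"dx": 0,"dy": 0,"dz": 0,"yaw": -0.18},{"jaw": 0.075,"dx": 0,"dy": 0,"dz": 0,"yaw": -0.18}]'

```text
t: 13.92
tool_pos: [0.6792, 0.046, 0.1003]
orientation: [3.095, 0.534, 0.005]
force: [0.5, 0.0, -0.7]
opening: 0.0591
gripper_force: 0.0
```

Emit:
carry_out --moves '[{"jaw": 0.075,"dx": 0,"dy": 0,"dz": 0,"yaw": -0.18},{"jaw": 0.075,"dx": 0,"dy": 0,"dz": 0,"yaw": -0.18},{"jaw": 0.075,"dx": 0,"dy": 0,"dz": 0,"yaw": -0.18},{"jaw": 0.075,"dx": 0,"dy": 0,"dz": 0,"yaw": -0.18},{"jaw": 0.075,"dx": 0,"dy": 0,"dz": 0,"yaw": -0.18},{"jaw": 0.075,"dx": 0,"dy": 0,"dz": 0,"yaw": -0.18},{"jaw": 0.075,"dx": 0,"dy": 0,"dz": 0,"yaw": -0.18},{"jaw": 0.075,"dx": 0,"dy": 0,"dz": 0,"yaw": -0.18}]'

```text
t: 14.92
tool_pos: [0.6785, 0.046, 0.099]
orientation: [1.974, 2.442, 0.001]
force: [-0.4, 0.3, 0.4]
opening: 0.075
gripper_force: 0.0
```

Emit:
carry_out --moves '[{"jaw": 0.075,"dx": 0,"dy": 0,"dz": 0,"yaw": -0.18},{"jaw": 0.075,"dx": 0,"dy": 0,"dz": 0,"yaw": -0.18},{"jaw": 0.075,"dx": 0,"dy": 0,"dz": 0,"yaw": -0.18},{"jaw": 0.075,"dx": 0,"dy": 0,"dz": 0,"yaw": -0.157},{"jaw": 0.075,"dx": 0,"dy": 0,"dz": 0,"yaw": 0},{"jaw": 0.075,"dx": 0,"dy": 0,"dz": 0,"yaw": 0}]'

```text
t: 15.68
tool_pos: [0.6783, 0.046, 0.0983]
orientation: [1.036, 2.965, 0.0]
force: [-0.0, -0.3, 0.3]
opening: 0.075
gripper_force: 0.0
```

```bash
python3 go.py .4260 .2670 .06 2.473
```

```text
t 15.68 pos [0.6783 0.046  0.0983] th 2.470 tilt -1.000 q6 -0.91 open 0.0750 gf 0.0 F [-0.  -0.3  0.3]
YAW -0.0035 then dx 0.3350 dy 0.0170 dz 0.0383
```

Emit:
carry_out --moves '[{"jaw": 0.075,"dx": 0.0558,"dy": 0.0028,"dz": 0,"yaw": -0.0035},{"jaw": 0.075,"dx": 0.0558,"dy": 0.0028,"dz": 0,"yaw": 0},{"jaw": 0.075,"dx": 0.0558,"dy": 0.0028,"dz": 0,"yaw": 0},{"jaw": 0.075,"dx": 0.0558,"dy": 0.0028,"dz": 0,"yaw": 0},{"jaw": 0.075,"dx": 0.0558,"dy": 0.0028,"dz": 0.01,"yaw": 0},{"jaw": 0.075,"dx": 0.0558,"dy": 0.0028,"dz": 0.02,"yaw": 0},{"jaw": 0.075,"dx": 0,"dy": 0,"dz": 0,"yaw": 0},{"jaw": 0.075,"dx": 0,"dy": 0,"dz": 0,"yaw": 0}]'

```text
t: 16.68
tool_pos: [0.4257, 0.266, 0.0683]
orientation: [1.026, 2.968, 0.001]
force: [-0.4, -0.6, 0.4]
opening: 0.0752
gripper_force: 0.0
```

Emit:
carry_out --moves '[{"jaw": 0.075,"dx": 0,"dy": 0,"dz": 0,"yaw": 0}]'

```text
t: 16.8
tool_pos: [0.4267, 0.2655, 0.0686]
orientation: [1.028, 2.967, 0.002]
force: [0.7, -0.1, 0.3]
opening: 0.0751
gripper_force: 0.0
```

```bash
python3 go.py .4260 .2670 .005 2.473
```

```text
t 16.80 pos [0.4267 0.2655 0.0686] th 2.474 tilt -1.000 q6 -0.45 open 0.0751 gf 0.0 F [ 0.7 -0.1  0.3]
YAW 0.0015 then dx 0.0015 dy 0.0007 dz 0.0636
```

Emit:
carry_out --moves '[{"jaw": 0.075,"dx": 0.001,"dy": 0.0007,"dz": 0.03,"yaw": 0},{"jaw": 0.075,"dx": 0,"dy": 0,"dz": 0.025,"yaw": 0},{"jaw": 0.075,"dx": 0,"dy": 0,"dz": 0.008,"yaw": 0},{"jaw": 0.075,"dx": 0,"dy": 0,"dz": 0,"yaw": 0},{"jaw": 0.055,"dx": 0,"dy": 0,"dz": 0,"yaw": 0},{"jaw": 0.045,"dx": 0,"dy": 0,"dz": 0,"yaw": 0},{"jaw": 0.04,"dx": 0,"dy": 0,"dz": 0,"yaw": 0},{"jaw": 0.04,"dx": 0,"dy": 0,"dz": 0,"yaw": 0}]' --grip_force 12

```text
t: 17.8
tool_pos: [0.4251, 0.2673, 0.0052]
orientation: [1.025, 2.969, 0.001]
force: [-0.9, -0.5, 3.2]
opening: 0.0468
gripper_force: 12.0
```

Emit:
carry_out --moves '[{"jaw": 0.04,"dx": 0,"dy": 0,"dz": 0,"yaw": 0},{"jaw": 0.04,"dx": 0,"dy": 0,"dz": 0,"yaw": 0}]'

```text
t: 18.05
tool_pos: [0.4251, 0.2673, 0.0052]
orientation: [1.025, 2.969, 0.001]
force: [-1.6, -1.1, 6.0]
opening: 0.0469
gripper_force: 12.0
```

Emit:
carry_out --moves '[{"jaw": 0.04,"dx": 0,"dy": 0,"dz": -0.02,"yaw": 0},{"jaw": 0.04,"dx": 0,"dy": 0,"dz": -0.03,"yaw": 0},{"jaw": 0.04,"dx": 0,"dy": 0,"dz": -0.035,"yaw": -0.16},{"jaw": 0.04,"dx": 0,"dy": 0,"dz": 0,"yaw": -0.16},{"jaw": 0.04,"dx": 0,"dy": 0,"dz": 0,"yaw": -0.16},{"jaw": 0.04,"dx": 0,"dy": 0,"dz": 0,"yaw": -0.164},{"jaw": 0.04,"dx": 0,"dy": 0,"dz": 0,"yaw": 0},{"jaw": 0.04,"dx": 0,"dy": 0,"dz": 0,"yaw": 0}]'

```text
t: 19.05
tool_pos: [0.4245, 0.2671, 0.0894]
orientation: [-0.039, -3.141, 0.0]
force: [1.0, -0.4, 0.4]
opening: 0.0467
gripper_force: 12.0
```

```bash
python3 go.py .6760 -.0569 .05 3.1173
```

```text
t 19.05 pos [0.4245 0.2671 0.0894] th 3.117 tilt -1.000 q6 -1.09 open 0.0467 gf 12.0 F [ 1.  -0.4  0.4]
YAW -0.0004 then dx -0.2592 dy -0.3178 dz 0.0394
```

Emit:
carry_out --moves '[{"jaw": 0.04,"dx": -0.037,"dy": -0.0454,"dz": 0,"yaw": 0},{"jaw": 0.04,"dx": -0.037,"dy": -0.0454,"dz": 0,"yaw": 0},{"jaw": 0.04,"dx": -0.037,"dy": -0.0454,"dz": 0,"yaw": 0},{"jaw": 0.04,"dx": -0.037,"dy": -0.0454,"dz": 0,"yaw": 0},{"jaw": 0.04,"dx": -0.037,"dy": -0.0454,"dz": 0,"yaw": 0},{"jaw": 0.04,"dx": -0.037,"dy": -0.0454,"dz": 0,"yaw": 0},{"jaw": 0.04,"dx": -0.037,"dy": -0.0454,"dz": 0,"yaw": 0},{"jaw": 0.04,"dx": 0,"dy": 0,"dz": 0,"yaw": 0}]'

```text
t: 20.05
tool_pos: [0.6782, -0.0601, 0.0884]
orientation: [-0.044, -3.141, 0.001]
force: [0.2, 0.9, -0.6]
opening: 0.0471
gripper_force: 12.0
```

Emit:
carry_out --moves '[{"jaw": 0.04,"dx": 0,"dy": 0,"dz": 0.02,"yaw": 0},{"jaw": 0.04,"dx": 0,"dy": 0,"dz": 0.02,"yaw": 0},{"jaw": 0.04,"dx": 0,"dy": 0,"dz": 0,"yaw": 0},{"jaw": 0.04,"dx": 0,"dy": 0,"dz": 0,"yaw": 0}]'

```text
t: 20.55
tool_pos: [0.6766, -0.0552, 0.0495]
orientation: [-0.032, -3.141, -0.0]
force: [0.2, -0.3, -0.6]
opening: 0.0472
gripper_force: 12.0
```

```bash
python3 go.py .6760 -.0569 .010 3.1173
```

```text
t 20.55 pos [ 0.6766 -0.0552  0.0495] th 3.121 tilt -1.000 q6 -1.71 open 0.0472 gf 12.0 F [ 0.2 -0.3 -0.6]
YAW 0.0040 then dx 0.0006 dy -0.0017 dz 0.0395
```

Emit:
carry_out --moves '[{"jaw": 0.04,"dx": 0.0005,"dy": -0.001,"dz": 0.015,"yaw": 0.001},{"jaw": 0.04,"dx": 0,"dy": 0,"dz": 0.015,"yaw": 0},{"jaw": 0.04,"dx": 0,"dy": 0,"dz": 0.004,"yaw": 0},{"jaw": 0.04,"dx": 0,"dy": 0,"dz": 0.003,"yaw": 0},{"jaw": 0.04,"dx": 0,"dy": 0,"dz": 0.0025,"yaw": 0},{"jaw": 0.04,"dx": 0,"dy": 0,"dz": 0,"yaw": 0},{"jaw": 0.04,"dx": 0,"dy": 0,"dz": 0,"yaw": 0}]'

```text
t: 21.42
tool_pos: [0.6768, -0.0571, 0.0106]
orientation: [0.035, 3.141, -0.0]
force: [0.6, -0.1, -1.2]
opening: 0.0466
gripper_force: 12.0
```

```bash
python3 go.py .6760 -.0569 .009 3.1173
```

```text
t 21.43 pos [ 0.6768 -0.0571  0.0106] th 3.120 tilt -1.000 q6 -1.71 open 0.0466 gf 12.0 F [ 0.6 -0.1 -1.2]
YAW 0.0023 then dx 0.0008 dy 0.0002 dz 0.0016
```

Emit:
carry_out --moves '[{"jaw": 0.04,"dx": 0.0005,"dy": 0,"dz": 0.001,"yaw": 0},{"jaw": 0.04,"dx": 0,"dy": 0,"dz": 0.001,"yaw": 0},{"jaw": 0.04,"dx": 0,"dy": 0,"dz": 0,"yaw": 0},{"jaw": 0.04,"dx": 0,"dy": 0,"dz": 0,"yaw": 0}]'

```text
t: 21.92
tool_pos: [0.6763, -0.0571, 0.0092]
orientation: [0.034, 3.141, -0.0]
force: [-3.3, 0.1, 6.3]
opening: 0.0467
gripper_force: 12.0
```

Emit:
carry_out --moves '[{"jaw": 0.052,"dx": 0,"dy": 0,"dz": 0,"yaw": 0},{"jaw": 0.059,"dx": 0,"dy": 0,"dz": 0,"yaw": 0},{"jaw": 0.059,"dx": 0,"dy": 0,"dz": 0,"yaw": 0},{"jaw": 0.059,"dx": 0,"dy": 0,"dz": -0.015,"yaw": 0},{"jaw": 0.059,"dx": 0,"dy": 0,"dz": -0.03,"yaw": 0},{"jaw": 0.059,"dx": 0,"dy": 0,"dz": -0.045,"yaw": 0},{"jaw": 0.05,"dx": 0,"dy": 0,"dz": 0,"yaw": 0.18},{"jaw": 0.05,"dx": 0,"dy": 0,"dz": 0,"yaw": 0.18}]'

```text
t: 22.92
tool_pos: [0.6771, -0.0572, 0.1008]
orientation: [0.605, 3.08, 0.0]
force: [1.1, -0.6, 0.3]
opening: 0.0506
gripper_force: 0.0
```

Emit:
carry_out --moves '[{"jaw": 0.05,"dx": 0,"dy": 0,"dz": 0,"yaw": 0.18},{"jaw": 0.05,"dx": 0,"dy": 0,"dz": 0,"yaw": 0.18},{"jaw": 0.05,"dx": 0,"dy": 0,"dz": 0,"yaw": 0.18},{"jaw": 0.05,"dx": 0,"dy": 0,"dz": 0,"yaw": 0.18},{"jaw": 0.05,"dx": 0,"dy": 0,"dz": 0,"yaw": 0.18},{"jaw": 0.05,"dx": 0,"dy": 0,"dz": 0,"yaw": 0.028},{"jaw": 0.05,"dx": 0,"dy": 0,"dz": 0,"yaw": 0},{"jaw": 0.05,"dx": 0,"dy": 0,"dz": 0,"yaw": 0}]'

```text
t: 23.92
tool_pos: [0.6761, -0.057, 0.0984]
orientation: [1.911, 2.494, 0.0]
force: [0.1, 0.5, -0.1]
opening: 0.0497
gripper_force: 0.0
```

```bash
python3 go.py .4440 .1033 .04 1.829
```

```text
t 23.93 pos [ 0.6761 -0.057   0.0984] th 1.834 tilt -1.000 q6 -0.42 open 0.0497 gf 0.0 F [ 0.1  0.5 -0.1]
YAW 0.0050 then dx 0.2143 dy -0.1834 dz 0.0584
```

Emit:
carry_out --moves '[{"jaw": 0.05,"dx": 0,"dy": 0,"dz": 0,"yaw": 0.004},{"jaw": 0.05,"dx": 0.0429,"dy": -0.0367,"dz": 0,"yaw": 0},{"jaw": 0.05,"dx": 0.0429,"dy": -0.0367,"dz": 0,"yaw": 0},{"jaw": 0.05,"dx": 0.0429,"dy": -0.0367,"dz": 0,"yaw": 0},{"jaw": 0.05,"dx": 0.0429,"dy": -0.0367,"dz": 0,"yaw": 0},{"jaw": 0.05,"dx": 0.0429,"dy": -0.0367,"dz": 0.02,"yaw": 0},{"jaw": 0.05,"dx": 0,"dy": 0,"dz": 0.03,"yaw": 0},{"jaw": 0.05,"dx": 0,"dy": 0,"dz": 0,"yaw": 0}]'

```text
t: 24.92
tool_pos: [0.4418, 0.1039, 0.0464]
orientation: [-1.915, -2.487, 0.004]
force: [-0.3, 0.2, 0.5]
opening: 0.0501
gripper_force: 0.0
```

Emit:
carry_out --moves '[{"jaw": 0.05,"dx": 0,"dy": 0,"dz": 0,"yaw": 0},{"jaw": 0.05,"dx": 0,"dy": 0,"dz": 0,"yaw": 0},{"jaw": 0.05,"dx": 0,"dy": 0,"dz": 0,"yaw": 0}]'

```text
t: 25.3
tool_pos: [0.445, 0.1036, 0.049]
orientation: [1.919, 2.486, 0.002]
force: [-0.2, -0.1, 0.2]
opening: 0.05
gripper_force: 0.0
```

```bash
python3 go.py .4440 .1033 .002 1.829
```

```text
t 25.30 pos [0.445  0.1036 0.049 ] th 1.827 tilt -1.000 q6 -0.14 open 0.0500 gf 0.0 F [-0.2 -0.1  0.2]
YAW -0.0021 then dx -0.0000 dy -0.0011 dz 0.0470
```

Emit:
carry_out --moves '[{"jaw": 0.05,"dx": 0,"dy": -0.001,"dz": 0.025,"yaw": 0},{"jaw": 0.05,"dx": 0,"dy": 0,"dz": 0.018,"yaw": 0},{"jaw": 0.05,"dx": 0,"dy": 0,"dz": 0.0035,"yaw": 0},{"jaw": 0.05,"dx": 0,"dy": 0,"dz": 0,"yaw": 0},{"jaw": 0.05,"dx": 0,"dy": 0,"dz": 0,"yaw": 0}]'

```text
t: 25.92
tool_pos: [0.444, 0.1036, 0.0026]
orientation: [1.918, 2.487, 0.002]
force: [0.5, -0.1, -0.3]
opening: 0.0501
gripper_force: 0.0
```

Emit:
carry_out --moves '[{"jaw": 0.05,"dx": 0,"dy": 0,"dz": 0.0007,"yaw": 0},{"jaw": 0.035,"dx": 0,"dy": 0,"dz": 0,"yaw": 0},{"jaw": 0.027,"dx": 0,"dy": 0,"dz": 0,"yaw": 0},{"jaw": 0.018,"dx": 0,"dy": 0,"dz": 0,"yaw": 0},{"jaw": 0.018,"dx": 0,"dy": 0,"dz": 0,"yaw": 0},{"jaw": 0.018,"dx": 0,"dy": 0,"dz": 0,"yaw": 0}]' --grip_force 12

```text
t: 26.68
tool_pos: [0.443, 0.1036, 0.0009]
orientation: [-1.919, -2.488, 0.0]
force: [-0.2, 0.1, 0.6]
opening: 0.0238
gripper_force: 12.0
```

Emit:
carry_out --moves '[{"jaw": 0.018,"dx": 0,"dy": 0,"dz": -0.015,"yaw": 0},{"jaw": 0.018,"dx": 0,"dy": 0,"dz": -0.03,"yaw": 0},{"jaw": 0.018,"dx": 0,"dy": 0,"dz": -0.035,"yaw": 0.14},{"jaw": 0.018,"dx": 0,"dy": 0,"dz": 0,"yaw": 0.143},{"jaw": 0.018,"dx": 0,"dy": 0,"dz": 0,"yaw": 0},{"jaw": 0.018,"dx": 0,"dy": 0,"dz": 0,"yaw": 0}]'

```text
t: 27.42
tool_pos: [0.4427, 0.1035, 0.0809]
orientation: [-2.247, -2.195, 0.001]
force: [0.3, 0.5, -0.4]
opening: 0.0237
gripper_force: 12.0
```

```bash
python3 go.py .5745 .0485 .06 1.5465
python3 - <<'E'
from h import *
for n in("scene","top"):cv2.imwrite(f"raw_{n}3.png",read_camera(n)[:,:,::-1])
f=lambda n,b:cv2.resize(cv2.imread(f"raw_{n}3.png")[b[1]:b[1]+110,b[0]:b[0]+240],None,fx=2.6,fy=2.6,interpolation=2)
cv2.imwrite("pics/c4.png",np.vstack([f("scene",(180,150))[:,:],f("top",(150,135))]))
E
```

```text
t 27.43 pos [0.4427 0.1035 0.0809] th 1.548 tilt -1.000 q6 0.14 open 0.0237 gf 12.0 F [ 0.3  0.5 -0.4]
YAW 0.0012 then dx -0.0518 dy 0.1331 dz 0.0209
```

View pics/c4.png

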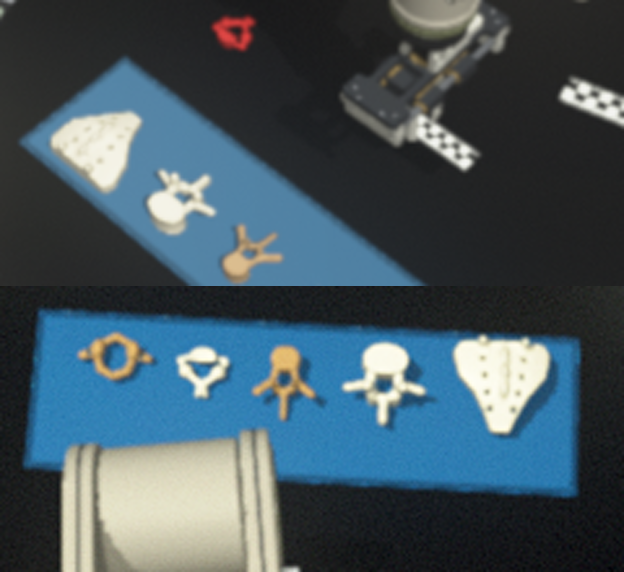

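The row looks right: atlas (115,357), cervical (203,370), thoracic (285,375), lumbar (385,375) and sacrum (500,385) in the lower crop, evenly spaced with the processes pointing near. The scale bar is held level. I'll carry it over now.

Emit:
carry_out --moves '[{"jaw": 0.018,"dx": -0.0173,"dy": 0.0444,"dz": 0,"yaw": 0.001},{"jaw": 0.018,"dx": -0.0173,"dy": 0.0444,"dz": 0,"yaw": 0},{"jaw": 0.018,"dx": -0.0173,"dy": 0.0444,"dz": 0,"yaw": 0},{"jaw": 0.018,"dx": 0,"dy": 0,"dz": 0.02,"yaw": 0},{"jaw": 0.018,"dx": 0,"dy": 0,"dz": 0.02,"yaw": 0},{"jaw": 0.018,"dx": 0,"dy": 0,"dz": 0,"yaw": 0},{"jaw": 0.018,"dx": 0,"dy": 0,"dz": 0,"yaw": 0},{"jaw": 0.018,"dx": 0,"dy": 0,"dz": 0,"yaw": 0}]'

```text
t: 28.52
tool_pos: [0.5752, 0.0485, 0.042]
orientation: [2.25, 2.191, 0.002]
force: [-0.6, -0.6, -0.3]
opening: 0.0239
gripper_force: 12.0
```

```bash
python3 go.py .5745 .0485 .006 1.5465
```

```text
t 28.52 pos [0.5752 0.0485 0.042 ] th 1.544 tilt -1.000 q6 0.02 open 0.0239 gf 12.0 F [-0.6 -0.6 -0.3]
YAW -0.0023 then dx 0.0000 dy -0.0007 dz 0.0360
```

Emit:
carry_out --moves '[{"jaw": 0.018,"dx": 0,"dy": -0.0007,"dz": 0.02,"yaw": -0.001},{"jaw": 0.018,"dx": 0,"dy": 0,"dz": 0.011,"yaw": 0},{"jaw": 0.018,"dx": 0,"dy": 0,"dz": 0.003,"yaw": 0},{"jaw": 0.018,"dx": 0,"dy": 0,"dz": 0.0015,"yaw": 0},{"jaw": 0.018,"dx": 0,"dy": 0,"dz": 0,"yaw": 0},{"jaw": 0.018,"dx": 0,"dy": 0,"dz": 0,"yaw": 0}]'

```text
t: 29.28
tool_pos: [0.5746, 0.0481, 0.0059]
orientation: [2.25, 2.192, 0.001]
force: [-0.4, 0.3, -0.9]
opening: 0.0236
gripper_force: 12.0
```

Emit:
carry_out --moves '[{"jaw": 0.018,"dx": 0,"dy": 0,"dz": 0.001,"yaw": 0},{"jaw": 0.018,"dx": 0,"dy": 0,"dz": 0,"yaw": 0},{"jaw": 0.018,"dx": 0,"dy": 0,"dz": 0,"yaw": 0}]'

```text
t: 29.65
tool_pos: [0.5746, 0.0481, 0.005]
orientation: [2.25, 2.192, 0.001]
force: [-0.3, 0.1, 5.4]
opening: 0.0238
gripper_force: 12.0
```

Contact. I'll release it and lift clear, then back the arm off towards the robot's right so it's out of the camera's view.

Emit:
carry_out --moves '[{"jaw": 0.03,"dx": 0,"dy": 0,"dz": 0,"yaw": 0},{"jaw": 0.03,"dx": 0,"dy": 0,"dz": 0,"yaw": 0},{"jaw": 0.03,"dx": 0,"dy": 0,"dz": -0.01,"yaw": 0},{"jaw": 0.03,"dx": 0,"dy": 0,"dz": -0.03,"yaw": 0},{"jaw": 0.03,"dx": 0,"dy": 0,"dz": -0.05,"yaw": 0},{"jaw": 0.03,"dx": 0,"dy": 0,"dz": -0.05,"yaw": 0},{"jaw": 0.03,"dx": -0.03,"dy": -0.05,"dz": 0,"yaw": 0},{"jaw": 0.03,"dx": -0.04,"dy": -0.04,"dz": 0,"yaw": 0}]'

```text
t: 30.65
tool_pos: [0.4819, -0.0196, 0.1459]
orientation: [2.247, 2.193, 0.002]
force: [0.1, -0.7, -0.1]
opening: 0.0302
gripper_force: 0.0
```

Emit:
carry_out --moves '[{"jaw": 0.03,"dx": -0.05,"dy": -0.03,"dz": 0,"yaw": 0},{"jaw": 0.03,"dx": -0.058,"dy": 0,"dz": 0,"yaw": 0},{"jaw": 0.03,"dx": -0.058,"dy": 0,"dz": 0,"yaw": 0},{"jaw": 0.03,"dx": -0.058,"dy": 0,"dz": 0,"yaw": 0},{"jaw": 0.03,"dx": -0.058,"dy": 0,"dz": 0,"yaw": 0},{"jaw": 0.03,"dx": -0.058,"dy": 0,"dz": 0,"yaw": 0},{"jaw": 0.03,"dx": 0,"dy": 0,"dz": 0,"yaw": 0},{"jaw": 0.03,"dx": 0,"dy": 0,"dz": 0,"yaw": 0}]'

```text
t: 31.65
tool_pos: [0.4433, -0.3583, 0.1445]
orientation: [-2.251, -2.191, -0.001]
force: [0.6, 0.8, 0.2]
opening: 0.0302
gripper_force: 0.0
```

```bash
python3 - <<'E'
from meas import *
print(read_state()["tool_pos"],read_state()["t"])
ims={}
for n in("scene","top"):ims[n]=read_camera(n)[:,:,::-1].copy();cv2.imwrite(f"raw_{n}4.png",ims[n])
f=lambda n,b:cv2.resize(ims[n][b[1]:b[1]+b[3],b[0]:b[0]+240],None,fx=2.6,fy=2.6,interpolation=2)
cv2.imwrite("pics/c5.png",np.vstack([f("scene",(170,165,0,160)),f("top",(150,135,0,90))])[:600])
R=np.array([[np.cos(-.0243),-np.sin(-.0243)],[np.sin(-.0243),np.cos(-.0243)]]);o=np.array([.638,.025])
im=ims["top"];S_=6;bx=(150,135,390,240)
c=masks("top",im,bx);m=((c[...,2]>c[...,0]-10)&(c[...,2]>90))
m=cv2.morphologyEx(m.astype(np.uint8),cv2.MORPH_CLOSE,np.ones((5,5)))
for mk,s,ce in blobs(None,m,1500):
    q=max(cv2.findContours(mk.astype(np.uint8),0,1)[0],key=cv2.contourArea).reshape(-1,2)
    w=(onz("top",topx(q,bx),.015)-o)@R*1000
    print("x %.0f..%.0f y %.0f..%.0f"%(*np.sort(w[:,0])[[0,-1]],*np.sort(w[:,1])[[0,-1]]))
E
```

```text
[ 0.44326429 -0.35827942  0.14445221] 31.65
x 9..59 y 160..236
x -27..79 y -253..-152
x -24..63 y -123..-40
x -24..55 y -10..54
x -5..48 y 82..134
x -79..-54 y -55..94
```

View pics/c5.png

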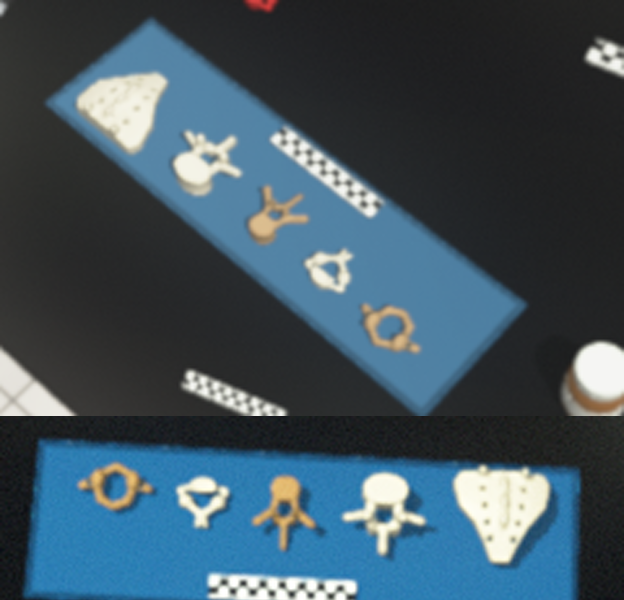

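All bones and the bar are in place, but the cervical's extents (mat x -5..48) put its point at x≈32 instead of 40. I'll check that in both views and mend it.

```bash
python3 - <<'E'
from meas import *
R=np.array([[np.cos(-.0243),-np.sin(-.0243)],[np.sin(-.0243),np.cos(-.0243)]]);o=np.array([.638,.025])
for n,bx in(("top",(215,150,245,182)),("scene",(283,255,313,280))):
    im=cv2.imread(f"raw_{n}4.png");c=masks(n,im,bx);m=big((c[...,2]>c[...,0]-10)&(c[...,2]>90))
    q=max(cv2.findContours(m,0,1)[0],key=cv2.contourArea).reshape(-1,2)
    w=(onz(n,topx(q,bx),.011)-o)@R*1000
    print(n,"x",w[:,0].min(),w[:,0].max(),"y",w[:,1].min(),w[:,1].max())
    for s in(1,-1):
        e=w[s*w[:,1]>(s*w[:,1]).max()-4]; print(" end x range",e[:,0].min(),e[:,0].max(),"y",e[:,1].mean())
    t=w[w[:,0]<w[:,0].min()+5];print(" tip y",t[:,1].mean())
E
python3 go.py .6738 .1321 .06 -.0243;python3 go.py .6738 .1321 .06 3.1173
```

```text
top x -3.5332186324960553 49.04430729545557 y 82.2572634830704 134.65875960364065
 end x range 20.083824645354333 38.3190778795655 y 132.62304639809022
 end x range 18.864418303912174 39.44873564381553 y 83.99688987860695
 tip y 107.19022452678016
scene x -0.5009142875791561 50.65755061081208 y 82.79829268434796 135.6631387685575
 end x range 23.462755281199428 41.68457389172458 y 133.85119461818647
 end x range 20.5618635535316 41.74408410434455 y 84.4493139687986
 tip y 109.13237017114187
t 31.75 pos [ 0.4437 -0.3574  0.1446] th 1.546 tilt -1.000 q6 -0.74 open 0.0301 gf 0.0 F [-0.3  0.4 -0.1]
YAW 1.5700 then dx 0.2182 dy -0.4950 dz 0.0846
t 31.75 pos [ 0.4437 -0.3574  0.1446] th 1.546 tilt -1.000 q6 -0.74 open 0.0301 gf 0.0 F [-0.3  0.4 -0.1]
YAW -1.5716 then dx -0.2182 dy 0.4949 dz 0.0846
```

Emit:
carry_out --moves '[{"jaw": 0.061,"dx": 0,"dy": 0,"dz": 0,"yaw": 0.18},{"jaw": 0.061,"dx": 0,"dy": 0,"dz": 0,"yaw": 0.18},{"jaw": 0.061,"dx": 0,"dy": 0,"dz": 0,"yaw": 0.18},{"jaw": 0.061,"dx": 0,"dy": 0,"dz": 0,"yaw": 0.18},{"jaw": 0.061,"dx": 0,"dy": 0,"dz": 0,"yaw": 0.18},{"jaw": 0.061,"dx": 0,"dy": 0,"dz": 0,"yaw": 0.18},{"jaw": 0.061,"dx": 0,"dy": 0,"dz": 0,"yaw": 0.18},{"jaw": 0.061,"dx": 0,"dy": 0,"dz": 0,"yaw": 0.18}]'

```text
t: 32.75
tool_pos: [0.444, -0.357, 0.1449]
orientation: [3.137, 0.158, 0.001]
force: [0.1, -0.7, -0.2]
opening: 0.061
gripper_force: 0.0
```

Emit:
carry_out --moves '[{"jaw": 0.061,"dx": 0,"dy": 0,"dz": 0,"yaw": 0.13},{"jaw": 0.061,"dx": 0.025,"dy": -0.055,"dz": 0,"yaw": 0},{"jaw": 0.061,"dx": 0.025,"dy": -0.055,"dz": 0,"yaw": 0},{"jaw": 0.061,"dx": 0.025,"dy": -0.055,"dz": 0,"yaw": 0},{"jaw": 0.061,"dx": 0.025,"dy": -0.055,"dz": 0,"yaw": 0},{"jaw": 0.061,"dx": 0.025,"dy": -0.055,"dz": 0,"yaw": 0},{"jaw": 0.061,"dx": 0.025,"dy": -0.055,"dz": 0,"yaw": 0},{"jaw": 0.061,"dx": 0.025,"dy": -0.055,"dz": 0,"yaw": 0}]'

```text
t: 33.75
tool_pos: [0.6283, 0.0254, 0.1451]
orientation: [-3.141, 0.037, -0.001]
force: [0.8, -0.6, -0.1]
opening: 0.0611
gripper_force: 0.0
```

Emit:
carry_out --moves '[{"jaw": 0.061,"dx": 0.022,"dy": -0.055,"dz": 0,"yaw": 0},{"jaw": 0.061,"dx": 0.022,"dy": -0.055,"dz": 0,"yaw": 0},{"jaw": 0.061,"dx": 0,"dy": 0,"dz": 0.04,"yaw": 0},{"jaw": 0.061,"dx": 0,"dy": 0,"dz": 0.04,"yaw": 0},{"jaw": 0.061,"dx": 0,"dy": 0,"dz": 0,"yaw": 0},{"jaw": 0.061,"dx": 0,"dy": 0,"dz": 0,"yaw": 0},{"jaw": 0.061,"dx": 0,"dy": 0,"dz": 0,"yaw": 0}]'

```text
t: 34.62
tool_pos: [0.6766, 0.131, 0.0677]
orientation: [-3.141, 0.04, -0.007]
force: [-0.1, -0.7, -0.1]
opening: 0.0611
gripper_force: 0.0
```

```bash
python3 go.py .6746 .1322 .04 -.0243
```

```text
t 34.62 pos [0.6766 0.131  0.0677] th -0.025 tilt -1.000 q6 1.71 open 0.0611 gf 0.0 F [-0.1 -0.7 -0.1]
YAW -0.0010 then dx -0.0021 dy -0.0011 dz 0.0277
```

Emit:
carry_out --moves '[{"jaw": 0.061,"dx": -0.002,"dy": -0.0007,"dz": 0.028,"yaw": 0},{"jaw": 0.061,"dx": 0,"dy": 0,"dz": 0,"yaw": 0},{"jaw": 0.061,"dx": 0,"dy": 0,"dz": 0,"yaw": 0},{"jaw": 0.061,"dx": 0,"dy": 0,"dz": 0,"yaw": 0}]'

```text
t: 35.12
tool_pos: [0.6741, 0.1315, 0.0383]
orientation: [-3.141, 0.04, -0.004]
force: [-0.3, -0.2, 0.2]
opening: 0.0612
gripper_force: 0.0
```

```bash
python3 go.py .6746 .1319 .0083 -.0243
```

```text
t 35.12 pos [0.6741 0.1315 0.0383] th -0.026 tilt -1.000 q6 1.71 open 0.0612 gf 0.0 F [-0.3 -0.2  0.2]
YAW -0.0013 then dx 0.0004 dy -0.0004 dz 0.0300
```

Emit:
carry_out --moves '[{"jaw": 0.061,"dx": 0,"dy": -0.0003,"dz": 0.015,"yaw": -0.001},{"jaw": 0.061,"dx": 0,"dy": 0,"dz": 0.0145,"yaw": 0},{"jaw": 0.061,"dx": 0,"dy": 0,"dz": 0,"yaw": 0},{"jaw": 0.061,"dx": 0,"dy": 0,"dz": 0,"yaw": 0},{"jaw": 0.054,"dx": 0,"dy": 0,"dz": 0,"yaw": 0},{"jaw": 0.046,"dx": 0,"dy": 0,"dz": 0,"yaw": 0},{"jaw": 0.046,"dx": 0,"dy": 0,"dz": 0,"yaw": 0},{"jaw": 0.046,"dx": 0,"dy": 0,"dz": 0,"yaw": 0}]' --grip_force 8

```text
t: 36.12
tool_pos: [0.673, 0.1318, 0.007]
orientation: [-3.141, 0.038, -0.0]
force: [-0.4, -0.1, 0.1]
opening: 0.052
gripper_force: 8.0
```

Emit:
carry_out --moves '[{"jaw": 0.046,"dx": 0,"dy": 0,"dz": -0.006,"yaw": 0},{"jaw": 0.046,"dx": 0,"dy": 0,"dz": -0.006,"yaw": 0},{"jaw": 0.046,"dx": 0.006,"dy": 0.0006,"dz": 0,"yaw": 0},{"jaw": 0.046,"dx": 0,"dy": 0,"dz": 0,"yaw": 0},{"jaw": 0.046,"dx": 0,"dy": 0,"dz": 0,"yaw": 0}]'

```text
t: 36.75
tool_pos: [0.6788, 0.1309, 0.0186]
orientation: [3.141, -0.038, -0.001]
force: [-0.2, 0.5, -0.2]
opening: 0.0521
gripper_force: 8.0
```

```bash
python3 go.py .6806 .1312 .0083 -.0243
```

```text
t 36.75 pos [0.6788 0.1309 0.0186] th -0.024 tilt -1.000 q6 1.71 open 0.0521 gf 8.0 F [-0.2  0.5 -0.2]
YAW -0.0002 then dx 0.0018 dy -0.0003 dz 0.0103
```

Emit:
carry_out --moves '[{"jaw": 0.046,"dx": 0.0003,"dy": 0,"dz": 0.006,"yaw": 0},{"jaw": 0.046,"dx": 0,"dy": 0,"dz": 0.003,"yaw": 0},{"jaw": 0.046,"dx": 0,"dy": 0,"dz": 0.002,"yaw": 0},{"jaw": 0.046,"dx": 0,"dy": 0,"dz": 0.0008,"yaw": 0},{"jaw": 0.046,"dx": 0,"dy": 0,"dz": 0,"yaw": 0},{"jaw": 0.046,"dx": 0,"dy": 0,"dz": 0,"yaw": 0}]'

```text
t: 37.5
tool_pos: [0.6794, 0.131, 0.0073]
orientation: [-3.141, 0.038, -0.0]
force: [-0.3, -0.2, -1.2]
opening: 0.052
gripper_force: 8.0
```

Emit:
carry_out --moves '[{"jaw": 0.046,"dx": 0,"dy": 0,"dz": 0.0008,"yaw": 0},{"jaw": 0.046,"dx": 0,"dy": 0,"dz": 0,"yaw": 0},{"jaw": 0.046,"dx": 0,"dy": 0,"dz": 0,"yaw": 0}]'

```text
t: 37.88
tool_pos: [0.6795, 0.131, 0.0068]
orientation: [-3.141, 0.038, -0.001]
force: [-1.1, -0.1, 4.4]
opening: 0.0516
gripper_force: 8.0
```

Emit:
carry_out --moves '[{"jaw": 0.056,"dx": 0,"dy": 0,"dz": 0,"yaw": 0},{"jaw": 0.061,"dx": 0,"dy": 0,"dz": 0,"yaw": 0},{"jaw": 0.061,"dx": 0,"dy": 0,"dz": 0,"yaw": 0},{"jaw": 0.061,"dx": 0,"dy": 0,"dz": -0.015,"yaw": 0},{"jaw": 0.061,"dx": 0,"dy": 0,"dz": -0.04,"yaw": 0},{"jaw": 0.061,"dx": 0,"dy": 0,"dz": -0.05,"yaw": 0},{"jaw": 0.061,"dx": 0,"dy": 0,"dz": -0.03,"yaw": 0},{"jaw": 0.061,"dx": -0.04,"dy": 0.045,"dz": 0,"yaw": 0}]'

```text
t: 38.88
tool_pos: [0.6423, 0.0887, 0.147]
orientation: [-3.14, 0.034, -0.015]
force: [0.7, -1.2, 0.4]
opening: 0.0607
gripper_force: 0.0
```

Emit:
carry_out --moves '[{"jaw": 0.061,"dx": -0.04,"dy": 0.045,"dz": 0,"yaw": 0},{"jaw": 0.061,"dx": -0.04,"dy": 0.045,"dz": 0,"yaw": 0},{"jaw": 0.061,"dx": -0.04,"dy": 0.045,"dz": 0,"yaw": 0},{"jaw": 0.061,"dx": -0.03,"dy": 0.05,"dz": 0,"yaw": 0},{"jaw": 0.061,"dx": -0.02,"dy": 0.055,"dz": 0,"yaw": 0},{"jaw": 0.061,"dx": 0,"dy": 0.06,"dz": 0,"yaw": 0},{"jaw": 0.061,"dx": 0,"dy": 0.06,"dz": 0,"yaw": 0},{"jaw": 0.061,"dx": 0,"dy": 0.06,"dz": 0,"yaw": 0}]'

```text
t: 39.88
tool_pos: [0.458, -0.3311, 0.1431]
orientation: [3.14, -0.039, 0.003]
force: [1.1, 0.1, 0.5]
opening: 0.061
gripper_force: 0.0
```

Emit:
carry_out --moves '[{"jaw": 0.061,"dx": 0,"dy": 0,"dz": 0,"yaw": 0},{"jaw": 0.061,"dx": 0,"dy": 0,"dz": 0,"yaw": 0},{"jaw": 0.061,"dx": 0,"dy": 0,"dz": 0,"yaw": 0}]'

```text
t: 40.25
tool_pos: [0.4583, -0.3275, 0.1418]
orientation: [-3.141, 0.036, -0.001]
force: [0.4, -0.2, 0.6]
opening: 0.061
gripper_force: 0.0
```

```bash
python3 - <<'E'
from meas import *
print(read_state()["tool_pos"])
ims={}
for n in("scene","top"):ims[n]=read_camera(n)[:,:,::-1].copy()
f=lambda n,b:cv2.resize(ims[n][b[1]:b[1]+b[3],b[0]:b[0]+240],None,fx=2.6,fy=2.6,interpolation=2)
cv2.imwrite("pics/c6.png",np.vstack([f("scene",(170,180,0,125)),f("top",(150,140,0,100))]))
R=np.array([[np.cos(-.0243),-np.sin(-.0243)],[np.sin(-.0243),np.cos(-.0243)]]);o=np.array([.638,.025])
for n,bx in(("top",(150,135,390,240)),("scene",(175,165,370,320))):
  c=masks(n,ims[n],bx);m=((c[...,2]>c[...,0]-10)&(c[...,2]>90))
  m=cv2.morphologyEx(m.astype(np.uint8),cv2.MORPH_CLOSE,np.ones((5,5)))
  for mk,s,ce in blobs(None,m,1500):
    q=max(cv2.findContours(mk.astype(np.uint8),0,1)[0],key=cv2.contourArea).reshape(-1,2)
    w=(onz(n,topx(q,bx),.012)-o)@R*1000
    print(n,"x %.0f..%.0f y %.0f..%.0f"%(*np.sort(w[:,0])[[0,-1]],*np.sort(w[:,1])[[0,-1]]))
E
```

```text
[ 0.4583135  -0.32751284  0.1417752 ]
top x 9..60 y 161..237
top x -26..80 y -253..-153
top x 2..56 y 81..133
top x -23..64 y -123..-40
top x -23..56 y -10..55
top x -78..-54 y -55..95
scene x -29..72 y -257..-151
scene x -74..-48 y -51..98
scene x -23..62 y -129..-44
scene x -19..56 y -13..52
scene x 7..58 y 83..135
scene x 11..62 y 162..239
scene x 317..351 y -61..12
scene x 179..227 y 79..164
```

View pics/c6.png

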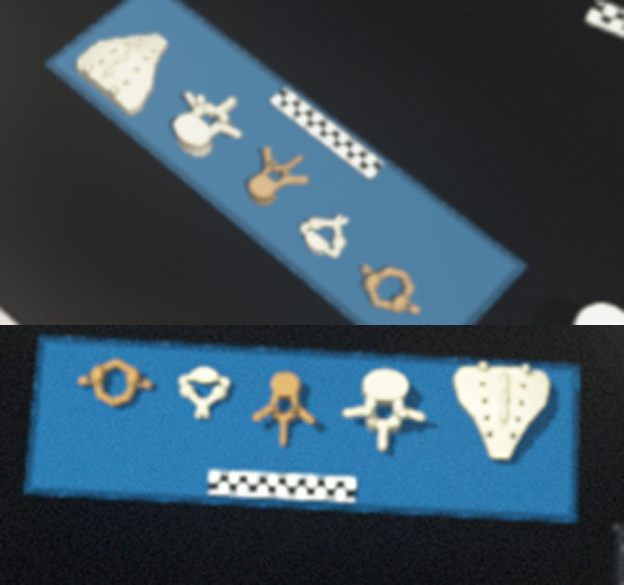

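The cervical now spans x 2..56, so its point is at about 40. All gaps are 27-30 mm, and the bar is on the mat in front of the thoracic. The row is in line and the arm is clear.

```bash
python3 -c "
from plant import *
print(close_job())"
```

```text
the job is handed in; nothing more can be done
None
```

I handed the job in at about 40 s: the three vertebrae lie in order and in line between the atlas and sacrum with gaps of about 27–30 mm, and the middle-sized scale bar lies flat on the mat in front of the thoracic; no verdict was returned.

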